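# Chestnuts in the skillet, knob on the stove, gas held in

## Task

Tip all six chestnuts from the measuring cup into the skillet on the gas stove and stand the empty cup upright on the worktop again. Then light the burner: put the stove's washed control knob back on its bare D-shaped spindle, turned so that the flats match, push it fully home and press it in to the stop; finish while still holding the knob pressed in, as the flame-safety valve needs. Leave the skillet in its place and the timer, salt shaker and jar alone.

Things in the scene. Friction and masses are not known exactly. Their poses are not given: they have to be found in the camera images.
- cup_handle (a point): Point on the black grip of a small pale-metal measuring cup. The grip is a level bar 68 mm long, 14 wide, 16 high, its centre line 44 mm above the cup's foot; this point is on that line, 78 mm from the cup's axis, 26 mm from the bar's inner end. z: up the cup's axis; x: along the grip, away from the cup. Cup and chestnuts weigh 0.25 kg.
- cup_rim (a point): Centre of the measuring cup's mouth, 50 mm above its foot; axes as cup_handle (x towards the grip, z out of the mouth). A cone outside: 92 mm across at the rim, 54 at the foot; wall 2.5. It stands on the worktop with six chestnuts inside; all roll out only when it is tipped past about 90 degrees.
- chestnut_1: Chestnut 1 of 6: brown nut, a ball of 24 mm with a short point, 14 g, loose in the measuring cup at the start. Origin at its centre; its axes mean nothing.
- chestnut_2: Chestnut 2 of 6: brown nut, a ball of 24 mm with a short point, 14 g, loose in the measuring cup at the start. Origin at its centre; its axes mean nothing.
- chestnut_3: Chestnut 3 of 6: brown nut, a ball of 24 mm with a short point, 14 g, loose in the measuring cup at the start. Origin at its centre; its axes mean nothing.
- chestnut_4: Chestnut 4 of 6: brown nut, a ball of 24 mm with a short point, 14 g, loose in the measuring cup at the start. Origin at its centre; its axes mean nothing.
- chestnut_5: Chestnut 5 of 6: brown nut, a ball of 24 mm with a short point, 14 g, loose in the measuring cup at the start. Origin at its centre; its axes mean nothing.
- chestnut_6: Chestnut 6 of 6: brown nut, a ball of 24 mm with a short point, 14 g, loose in the measuring cup at the start. Origin at its centre; its axes mean nothing.
- skillet_in (a point): Middle of the inside floor of a black cast-iron skillet, loose on the stove's pan support. Inside 150 mm across at the floor, 196 at the rim, which is 35 mm above this point. z up; the handle sticks out along y to 217 mm from the middle, about 40 mm above this point. 1.3 kg.
- stove: Portable gas stove, fixed, 290 (its x) by 330 mm (its y); z up, origin on the worktop under its middle. Black deck 50 mm above the worktop. Burner at (0, +50) mm, pan support 85 mm high; a steel cartridge housing 80 mm high covers x -45 to 141, y -162 to -63. The control spindle is at (-105, -112), near right.
- spindle_tip (a point): Tip of the stove's bare upright gas-control spindle, on its axis, 28 mm above the deck (78 above the worktop) when not pressed; moves with it. Brass, 12 mm across with one bright flat, a D in section: the flat faces this frame's x, 2 mm from the axis. The top 3 mm taper as a lead-in. z up. It turns about z, stiffly (0.15 N m).
- valve_press (a joint): How far the spindle is pushed in, m: 0 released, 0.006 at the stop. A spring pushes back with about 4 N at the start of the travel and 8.5 N at the stop, and returns it when let go.
- knob_grip (a point): The silvery-white control knob, standing upright on the worktop: a point on its axis 20 mm above its underside, the closed end of its bore. 34 mm high: round skirt 48 mm across, 6 thick; on it a bar grip 44 long (x), 20 wide (y), to the top. z up, x to the bar's end with the black pointer line. Fully on the spindle this point meets spindle_tip; the skirt is then 8 mm above the deck, 2 when pressed. 45 g.
- knob_pointer (a point): End of the knob's pointer: 22 mm from its axis along its x, 20 mm above its underside. The D bore from below is 13.5 mm across, 20 deep, with its flat on this pointer side, 2.75 mm from the axis: 0.75 mm to spare all round. It goes on only with the pointer along the spindle's x (0.12 rad to spare).
- egg_timer: White round kitchen timer with a red top, 62 mm across, 45 mm high, origin at the centre of its underside. Leave it alone.
- salt_shaker: Glass and grey salt shaker, 44 mm across, 90 mm high, origin at the centre of its underside. Leave it alone.
- jar: Glass jar with a red lid, 74 mm across, 92 mm high, origin at the centre of its underside. Leave it alone.
Things that resemble listed ones, but are neither listed nor needed, are in the scene too. What is shaped like the part that bears knob_grip but blue is not meant.

How it is judged:
On the way, in this order (a step that is already met when the one before it is completed fails the run):
1. all six chestnuts are in the skillet (horizontal distance between each of chestnut_1, chestnut_2, chestnut_3, chestnut_4, chestnut_5, chestnut_6 and skillet_in below 0.095 m and z of chestnut_1 in the frame of skillet_in between 0 and 0.045 m and z of chestnut_2 in the frame of skillet_in between 0 and 0.045 m and z of chestnut_3 in the frame of skillet_in between 0 and 0.045 m and z of chestnut_4 in the frame of skillet_in between 0 and 0.045 m and z of chestnut_5 in the frame of skillet_in between 0 and 0.045 m and z of chestnut_6 in the frame of skillet_in between 0 and 0.045 m), for 0.2 s.
2. the cup stands upright on the worktop, let go (height (world z) of cup_rim between 0.045 and 0.055 m and angle between cup_rim's own z axis and vertical below 0.1 rad and contact force between cup and the arm below 0.1 N and contact force between cup and the fingers below 0.1 N), for 0.2 s.
At the end, for the whole second after the job is handed in: All six chestnuts lie in the skillet, the cup stands upright on the worktop untouched, the knob is fully on the spindle (within 3 mm, pointer on the side of the flat) and the fingers hold it at least 4.5 of 6 mm pressed in (all of step 1 and all of step 2 and distance between knob_grip and spindle_tip below 0.003 m and horizontal distance between knob_grip and spindle_tip below 0.0025 m and x of knob_pointer in the frame of spindle_tip above 0.019 m and angle between the z axis of knob_grip and the z axis of spindle_tip, either way round below 0.12 rad and value of joint valve_press above 0.0045 m and contact force between knob and the fingers above 2 N); the arm keeps its last pose, push and grip.
It fails at once if the timer, the salt shaker or the jar is shifted by more than 30 mm or tipped (distance of any of egg_timer, salt_shaker, jar from where it was at the start of the episode above 0.03 m or angle between any of egg_timer, salt_shaker, jar's own z axis and vertical above 0.4 rad).
It fails at once if the skillet is shoved more than 30 mm or tipped off its support (distance of skillet_in from where it was at the start of the episode above 0.03 m or angle between skillet_in's own z axis and vertical above 0.3 rad).
It also fails if it takes over 72 s, if anything falls off the work surface, if the arm or the gripper's body presses on something with over 40 N, if the wrist force passes 120 N, or if a joint passes its speed limit or range.

## Robot

A 7-joint arm with a two-finger parallel gripper is mounted at the origin on a cart in front of the work surface, level with it; the furniture and walls round the work are solid. World frame = base frame: x ahead of the robot, y to its left, z up, the work surface at z = 0. Lengths are in m, angles in rad, forces in N, time in s.
With the tool pointing down it reaches from about 0.35 to 0.9 m from the base axis. Payload 8.1 kg.
Tool frame: the origin (TCP) lies midway between the tips of the shut fingers; the grasp point (between the pads) lies behind it (arm.tcp_to_grasp is the z of the grasp point in the tool frame, in m); z points along the fingers, y is the line along which they close (so a half turn about z gives the same grasp; the last joint's range is limited). The gripper opens to 92 mm and grips with 3 to 60 N. Pads are 19 mm wide; open, the fingers measure 130 mm over their backs; the gripper's body (75 mm by 190 mm) begins 47 mm behind the grasp point.
Start: joints at [1.166, 0.434, 0.025, 1.573, -0.012, 1.134, -0.075], TCP at [0.186, -0.597, 0.227] pointing down, gripper open.
Joint ranges: [-2.62, 2.62], [-0.44, 2.09], [-1.27, 1.32], [0.08, 2.57], [-1.32, 4.46], [0.12, 2], [-2.74, 2.74]. Speed limits (rad/s): [2.22, 2.22, 3.01, 3.01, 3.14, 3.14, 3.14].

## Interface

Orientations are given as a rotation vector (axis times angle).
In Python, from cell import readout, vision, arm gives the robot as it stands.
- The arm moves only by the tool carry_out, never from a script. Its argument "increments" is one flat list of numbers, 6 for each row, row after row: the shift along the world's x, y, z in mm, then the turn, a rotation vector about the world's x, y, z in rad. In form: [tx, ty, tz, wx, wy, wz, tx, ty, tz, wx, wy, wz, ...]. A call has 1 to 20 rows; each row shifts and turns the commanded pose from where the row before left it; what a row does not reach is not made up. A row lasts 1/8 s, in which the tool goes at most 62.5 mm and 10.7 degrees, less where a joint would pass 70% of its speed; a pose out of reach is approached as far as the arm can. A call with a gripper value outside its range is refused whole. "grip" is the closure, from 0 (fully open) to 1 (shut), set as the call begins (left out, the last holds). The fingers move at their own pace and stop on an object; "newtons" is the grip in N (left out, the last holds). Time passes only in rows, so rows that do not move let the fingers close. It gives the time, the measured TCP pose, the force, the opening and the grip force at its end, in the units of the state.
- readout.observe(): the state, without advancing time (a new reading comes with each control period).
- vision.get_image(name): name is "scene" or "side" or "wrist"; returns the picture (384x512x3 uint8, red, green, blue); there is no depth.
- vision.calibration(name): a dict with "fov_y" (degrees; the focal length in pixels is half the picture's height over the tangent of half this angle, whatever the lens; pixels are square), "cx", "cy" (the principal point, pixels), "pose" (4x4, takes a point from camera to world coordinates). Camera axes: x right, y up, looking along -z (the intrinsics and any distortion apply to the point x, -y, -z); pixel columns grow to the right and rows downward; lengths in m; the calibration is good to about 2 mm. The wrist camera is an equidistant fisheye: a pixel r from the principal point sees the ray r / f radians off the axis. A picture is of the moment at which its call begins: read the wrist's pose just before it. calibration takes no time and is no camera call; for the wrist camera it gives the pose at the moment of the call.
- arm.sign_off(): hands the job in; it is judged then, once.
The state is a dict: "clock": time; "joints": joint angles; "dq": joint speeds; "joint_efforts": joint torques, N m; "position": TCP position; "ee_rot": TCP orientation; "force": force on the tool from outside, world axes, zero at the start; "ft_torque": the same for the moment, N m; "width": opening from 0.0 (shut) to 1.0 (fully open); "gripper_force": force on a finger pad.
Only numpy, scipy, OpenCV 4.12 (cv2) and the standard library are available. Lean on these libraries where they do the work, as an engineer would, in place of code of your own. Each camera call takes 0.05 s, during which the arm holds its last target. There are 200 camera calls.

## Working session

There is one attempt and no reset: what is moved stays moved. The work goes in short steps, Python scripts to look and compute and a tool call to move; the robot and the scene stay as the last step left them, time stands still between calls to the robot, and variables do not carry over. Pictures are saved under pics/ and viewed, at most 10 in all, crops included, and the job is handed in when it is done.

Besides the shell and the picture viewer there is one more tool, called after "Emit:" by a JSON object that holds its "name" and its "arguments", one argument or row to a line. carry_out: Moves the arm, as the interface text tells. Its arguments: {"type":"object","properties":{"increments":{"type":"array","items":{"type":"number"}},"grip":{"type":"number"},"newtons":{"type":"number"}},"required":["increments"]}

```bash
mkdir -p pics
cat > h.py <<'E'
import numpy as np, cv2
from cell import readout, vision, arm
def grab(n):
    c=vision.calibration(n); return vision.get_image(n),c
def ray(c,n,u,v,shape=(384,512)):
    f=shape[0]/2/np.tan(np.radians(c['fov_y'])/2)
    x=(u-c['cx'])/f; y=(v-c['cy'])/f
    if n=='wrist':
        r=np.hypot(x,y); s=np.sin(r)/r if r>1e-9 else 1.
        d=np.array([x*s,-y*s,-np.cos(r)])
    else: d=np.array([x,-y,-1.])
    P=np.array(c['pose']); d=P[:3,:3]@d
    return P[:3,3],d/np.linalg.norm(d)
def onz(c,n,u,v,z):
    o,d=ray(c,n,u,v); return o+d*(z-o[2])/d[2]
def proj(c,n,p):
    P=np.array(c['pose']); q=P[:3,:3].T@(np.array(p)-P[:3,3])
    f=192/np.tan(np.radians(c['fov_y'])/2); x,y,z=q[0],-q[1],-q[2]
    if n=='wrist':
        h=np.hypot(x,y); t=np.arctan2(h,z); k=t/h if h>1e-9 else 1
        return c['cx']+f*x*k, c['cy']+f*y*k
    return c['cx']+f*x/z, c['cy']+f*y/z
def tri(a,b):
    (o1,d1),(o2,d2)=a,b
    A=np.stack([d1,-d2],1); s=np.linalg.lstsq(A,o2-o1,rcond=None)[0]
    p,q=o1+s[0]*d1,o2+s[1]*d2
    return (p+q)/2,np.linalg.norm(p-q)
E
python3 - <<'E'
from h import *
ims=[]
for n in ('scene','side','wrist'):
    i,c=grab(n); np.save(n+'.npy',i); ims.append(i); print(n,c['fov_y'],c['cx'],c['cy'],np.round(c['pose'],3).tolist(),{k:v for k,v in c.items() if k not in('pose',)})
cv2.imwrite('pics/a.png',cv2.resize(ims[0][...,::-1],(800,600),interpolation=cv2.INTER_CUBIC))
cv2.imwrite('pics/b.png',cv2.resize(ims[1][...,::-1],(800,600),interpolation=cv2.INTER_CUBIC))
print(readout.observe(), arm.tcp_to_grasp)
E
```

```text
scene 56.002735757366054 256.10479895741844 190.96961694024208 [[-0.909, 0.348, -0.227, 0.269], [-0.416, -0.758, 0.502, 0.597], [0.002, 0.551, 0.835, 1.071], [0.0, 0.0, 0.0, 1.0]] {'fov_y': 56.002735757366054, 'cx': 256.10479895741844, 'cy': 190.96961694024208}
side 56.10156679562559 253.6680705627067 188.58697094792657 [[-0.938, 0.216, -0.272, 0.296], [-0.347, -0.611, 0.712, 0.704], [-0.012, 0.762, 0.648, 0.733], [0.0, 0.0, 0.0, 1.0]] {'fov_y': 56.10156679562559, 'cx': 253.6680705627067, 'cy': 188.58697094792657}
wrist 65.70646984690485 264.0381378075986 189.992850962453 [[0.297, 0.917, 0.267, 0.257], [-0.955, 0.286, 0.081, -0.574], [-0.002, -0.279, 0.96, 0.384], [0.0, 0.0, 0.0, 1.0]] {'fov_y': 65.70646984690485, 'cx': 264.0381378075986, 'cy': 189.992850962453}
{'clock': 0.15, 'joints': array([ 1.16640077,  0.43511993,  0.02497726,  1.57390185, -0.01156601,
        1.13399967, -0.07507306]), 'dq': array([-0.00037378, -0.001461  ,  0.00027796, -0.00206492,  0.00158473,
       -0.00023538, -0.00041664]), 'joint_efforts': array([ 2.05222081e-03, -6.68260145e+01,  9.86308828e-01, -3.14695609e+01,
       -6.04624045e-02,  3.93319794e-02,  1.07443727e-04]), 'position': array([ 0.18559416, -0.5963887 ,  0.22608457]), 'ee_rot': array([-3.10467547e+00, -4.72029054e-01,  5.33767751e-04]), 'force': array([ 0.00210174,  0.72925915, -0.52292901]), 'ft_torque': array([-0.00453755,  0.01656987,  0.00644216]), 'gripper_force': 0.0, 'width': 1.000557442376931} -0.0188
```

View pics/a.png

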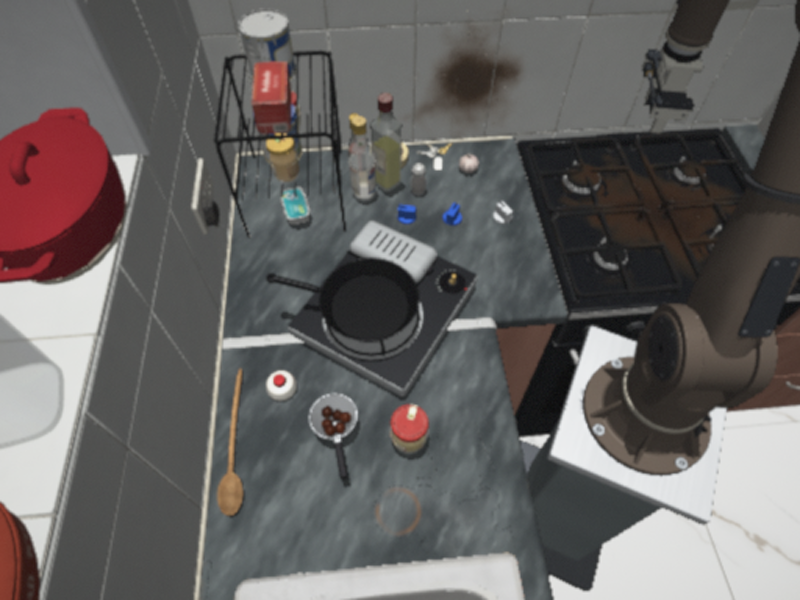

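View pics/b.png

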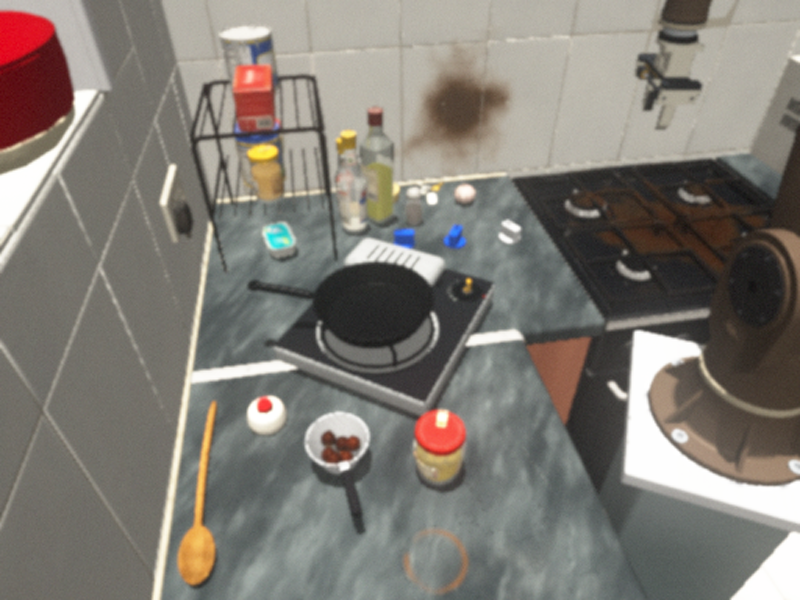

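The scene view shows the cup at (333,418) with its grip toward (345,480). The skillet is at (370,305), the spindle at (453,281) and the jar at (410,428). The timer is at (281,384) and the shaker at (418,180).

There are three knob candidates: blue at (406,213), blue at (453,214) and silvery-white at (503,211). The white one fits the description. I'll confirm it in an enlarged crop and measure.

Run:
```python
from h import *
S,D=np.load('scene.npy'),np.load('side.npy')
cs,cd=vision.calibration('scene'),vision.calibration('side')
k=1/1.5625
pts={'cup_rim':((333,418),(337,443)),'grip_end':((346,481),(358,517)),'grip_in':((338,440),(346,468)),'timer_top':((281,380),(265,406)),'jar_lid':((410,420),(440,432)),
'skillet_rim':((370,300),(375,300)),'skillet_hend':((270,278),(252,285)),'spindle':((454,275),(468,281)),'knob':((503,210),(510,229)),'shaker':((419,170),(414,195)),'deck_near':((404,391),(421,412)),'deck_r':((476,268),(493,285))}
for n,(a,b) in pts.items():
    p,e=tri(ray(cs,'scene',a[0]*k,a[1]*k),ray(cd,'side',b[0]*k,b[1]*k)); print(n,np.round(p,3),round(e,4))
def crop(I,u,v,w,h): 
    return cv2.resize(I[int(v*k-h/2):int(v*k+h/2),int(u*k-w/2):int(u*k+w/2),::-1],(400,300),interpolation=cv2.INTER_CUBIC)
m=np.vstack([np.hstack([crop(S,503,211,40,30),crop(S,453,281,40,30)]),np.hstack([crop(S,338,440,72,54),crop(D,490,255,80,60)])])
cv2.imwrite('pics/c.png',m)
```

```text
cup_rim [0.555 0.278 0.03 ] 0.0003
grip_end [0.477 0.376 0.038] 0.0041
grip_in [0.525 0.313 0.034] 0.0001
timer_top [0.693 0.249 0.023] 0.0034
jar_lid [0.413 0.231 0.064] 0.0003
skillet_rim [0.583 0.052 0.116] 0.0001
skillet_hend [0.792 0.093 0.124] 0.0014
spindle [ 0.463 -0.116  0.061] 0.0014
knob [ 0.433 -0.387  0.014] 0.0
shaker [ 0.663 -0.385  0.06 ] 0.0004
deck_near [ 0.463  0.153 -0.009] 0.0056
deck_r [ 0.432 -0.207 -0.009] 0.0065
```

View pics/c.png

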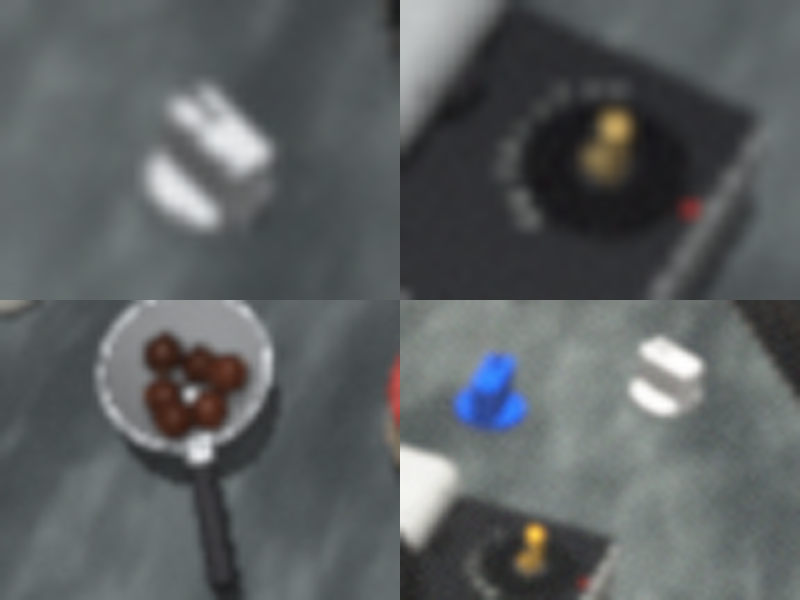

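The third picture confirms it: the top-left panel shows the white knob, with its pointer line at the upper-left end of the bar. The cup's grip points down in the picture, and the D-flat isn't resolved yet. I'll set out towards the middle, high up, and collect joint readings to fit the arm's kinematics.

Emit:
{"name": "carry_out", "arguments": {
  "increments": [33,35,31,0,0,0.09,33,35,31,0,0,0.09,33,35,31,0,0,0.09,33,35,31,0,0,0.09,32,37,29,0,0,0.09,17,47,2,0,0,0.09,17,47,2,0,0,0.09,17,47,2,0,0,0.09],
  "grip": 0
}}

```text
clock: 1.15
position: [0.401, -0.2771, 0.3857]
ee_rot: [2.738, 1.54, -0.0]
force: [1.7, -0.5, -0.2]
width: 1.002
gripper_force: 0.0
```

```bash
cat >> h.py <<'E'
import json
def log():
    o=readout.observe(); open('log.jsonl','a').write(json.dumps({k:np.array(o[k]).tolist() for k in('clock','joints','position','ee_rot')})+'\n'); return o
E
python3 - <<'E'
from h import *
o=log(); print(o['clock'],o['joints'].round(3),o['position'].round(4),o['ee_rot'].round(3))
c=vision.calibration('scene');d=vision.calibration('side')
k=1/1.5625
print('rim',onz(c,'scene',213.3,267,.05),onz(d,'side',337*k,443*k,.05))
print('gend',onz(c,'scene',220,305.3,.044),onz(d,'side',358*k,517*k,.044))
print('gin',onz(c,'scene',216,282.8,.05),onz(d,'side',345*k,466*k,.05))
print('spindle',onz(c,'scene',454*k,275*k,.078),onz(d,'side',468*k,281*k,.078))
print('knob',onz(c,'scene',503*k,210*k,.028),onz(d,'side',510*k,229*k,.028))
print('skil',onz(c,'scene',370*k,300*k,.125),onz(d,'side',375*k,300*k,.125))
print('jar',onz(c,'scene',410*k,420*k,.092),onz(d,'side',440*k,432*k,.092))
E
```

```text
1.15 [ 0.743  0.132 -0.285  1.604  0.038  1.411 -0.091] [ 0.401  -0.2771  0.3857] [ 2.738  1.54  -0.   ]
rim [0.55015756 0.28215552 0.05      ] [0.54835663 0.28978583 0.05      ]
gend [0.48068883 0.37258486 0.044     ] [0.47745206 0.37944369 0.044     ]
gin [0.52013159 0.32140942 0.05      ] [0.52213464 0.32010679 0.05      ]
spindle [ 0.45877572 -0.10445223  0.078     ] [ 0.45918296 -0.09578432  0.078     ]
knob [ 0.43113752 -0.37468254  0.028     ] [ 0.43066931 -0.36670316  0.028     ]
skil [0.58010302 0.05657574 0.125     ] [0.57903093 0.06091492 0.125     ]
jar [0.40916524 0.24165261 0.092     ] [0.40791867 0.25143862 0.092     ]
```

Emit:
{"name": "carry_out", "arguments": {
  "increments": [2,50,2,0,0,0.15,2,50,2,0,0,0.15,2,50,2,0,0,0.15,2,50,2,0,0,0.15,2,50,2,0,0,0.15,2,50,2,0,0,0.15,2,50,2,0,0,0.15,2,50,2,0,0,0.15]
}}

```text
clock: 2.15
position: [0.4164, 0.1227, 0.4018]
ee_rot: [1.388, 2.818, -0.0]
force: [0.4, -0.2, -0.9]
width: 1.001
gripper_force: 0.0
```

```bash
python3 -c "
from h import *
log()"
```

Emit:
{"name": "carry_out", "arguments": {
  "increments": [0,40,0,-0.085,-0.067,0,0,40,0,-0.085,-0.067,0,0,40,0,-0.085,-0.067,0,0,40,0,-0.085,-0.067,0]
}}

```text
clock: 2.65
position: [0.417, 0.2822, 0.4022]
ee_rot: [1.216, 2.449, -0.258]
force: [0.9, -1.4, -0.5]
width: 0.999
gripper_force: 0.0
```

Run:
```python
from h import *
log()
L=[json.loads(l) for l in open('log.jsonl')]
L.insert(0,dict(joints=[1.16640077,.43511993,.02497726,1.57390185,-.01156601,1.13399967,-.07507306],position=[.18559416,-.5963887,.22608457],ee_rot=[-3.10467547,-.472029054,.0005]))
for l in L: print(np.round(l['joints'],3),np.round(l['position'],3),np.round(l['ee_rot'],3))
from scipy.spatial.transform import Rotation as R
from scipy.optimize import least_squares
import itertools
def fk(q,p,s):
    # p: base xyz(3), rotvec base(1 yaw), lens d3,d5,d7, a-offset, j7off
    b,yaw,L1,L2,L3,j7,ax=p[:3],p[3],p[4],p[5],p[6],p[7],p[8]
    r=R.from_euler('z',yaw+s[0]*q[0]); x=np.array(b)
    r=r*R.from_euler('y',s[1]*q[1])*R.from_euler('z',s[2]*q[2]); x=x+r.apply([ax,0,L1])
    r=r*R.from_euler('y',s[1]*q[3])*R.from_euler('z',s[3]*q[4]); x=x+r.apply([-ax,0,L2])
    r=r*R.from_euler('y',s[1]*q[5])*R.from_euler('z',s[4]*q[6]+j7); x=x+r.apply([0,0,L3])
    return x,r
best=[]
for s in itertools.product([1,-1],repeat=5):
  for y0 in (0,1.6,3.1,-1.6):
    def f(p):
        e=[]
        for l in L:
            x,r=fk(l['joints'],p,s); e+=list((x-l['position'])*3)+list((r.inv()*R.from_rotvec(l['ee_rot'])).as_rotvec())
        return e+[p[0]*.001,p[1]*.001]
    r=least_squares(f,[0,0,.35,y0,.45,.4,.25,y0,0]); best.append((r.cost,s,r.x.round(3).tolist()))
best.sort(key=lambda t:t[0]); 
for b in best[:4]: print(b)
json.dump(best[0],open('kin.json','w'))
```

```text
[ 1.166  0.435  0.025  1.574 -0.012  1.134 -0.075] [ 0.186 -0.596  0.226] [-3.105 -0.472  0.   ]
[ 0.743  0.132 -0.285  1.604  0.038  1.411 -0.091] [ 0.401 -0.277  0.386] [ 2.738  1.54  -0.   ]
[ 0.297  0.071 -0.742  1.648  0.049  1.441  0.205] [0.416 0.123 0.402] [ 1.388  2.818 -0.   ]
[-0.298  0.291 -0.919  1.547  0.601  1.656 -0.596] [0.417 0.282 0.402] [ 1.216  2.449 -0.258]
(np.float64(0.000520712680119276), (-1, 1, -1, -1, -1), [-0.007, -0.016, 0.233, -0.066, 0.597, 0.476, 0.319, 1.506, -0.053])
(np.float64(0.0005207126801192901), (-1, -1, -1, -1, -1), [-0.007, -0.016, 0.233, 3.075, 0.597, 0.476, 0.319, 4.648, 0.053])
(np.float64(0.000520712680119293), (-1, -1, -1, -1, -1), [-0.007, -0.016, 0.233, -3.208, 0.597, 0.476, 0.319, -1.635, 0.053])
(np.float64(0.0005207126801192983), (-1, -1, -1, -1, -1), [-0.007, -0.016, 0.233, 3.075, 0.597, 0.476, 0.319, 4.648, 0.053])
```

```bash
cat > kin.py <<'E'
import numpy as np, json
from scipy.spatial.transform import Rotation as R
from scipy.optimize import least_squares
_,S,P=json.load(open('kin.json'))
lo=np.array([-2.62,-.44,-1.27,.08,-1.32,.12,-2.74]);hi=np.array([2.62,2.09,1.32,2.57,4.46,2,2.74])
def fk(q,p=P,s=S):
    b,yaw,L1,L2,L3,j7,ax=p[:3],p[3],p[4],p[5],p[6],p[7],p[8]
    r=R.from_euler('z',yaw+s[0]*q[0]); x=np.array(b)
    r=r*R.from_euler('y',s[1]*q[1])*R.from_euler('z',s[2]*q[2]); x=x+r.apply([ax,0,L1]); fk.el=x
    r=r*R.from_euler('y',s[1]*q[3])*R.from_euler('z',s[3]*q[4]); x=x+r.apply([-ax,0,L2]); fk.wr=x
    r=r*R.from_euler('y',s[1]*q[5])*R.from_euler('z',s[4]*q[6]+j7); x=x+r.apply([0,0,L3])
    return x,r
def ik(x,r,q0,w=.01):
    def f(q):
        a,b=fk(q); return np.r_[(a-x)*5,(b.inv()*r).as_rotvec(),w*(q-q0)]
    s=least_squares(f,np.clip(q0,lo+.01,hi-.01),bounds=(lo,hi)); e=f(s.x); return s.x,np.linalg.norm(e[:3])/5,np.linalg.norm(e[3:6])
E
python3 - <<'E'
from h import *; from kin import *
o=readout.observe(); q=o['joints']; xh=np.array([-.614,.789,0])
def tool(az_xh,delta,twist):
    t=-az_xh*np.cos(delta)+np.array([0,0,-np.sin(delta)])
    y=np.cross([0,0,1],t); y/=np.linalg.norm(y)
    # choose y sign nearest current
    yc=R.from_rotvec(o['ee_rot']).as_matrix()[:,1]
    if y@yc<0:y=-y
    M=np.stack([np.cross(y,t),y,t],1); return R.from_rotvec(t*twist)*R.from_matrix(M),t
G=np.array([.501,.3475,.044])
for d in (.5,.7,.9):
    print('delta',d); qq=q
    r,t=tool(xh,d,0)
    for back in (.25,.1,0):
        qq,e1,e2=ik(G-t*back+t*.0188,r,qq); print(back,qq.round(2),round(e1,4),round(e2,3),'wrist',fk.wr.round(2),'elbow',fk.el.round(2))
    qq,e1,e2=ik(G+[0,0,.2],r,qq);print('lift',qq.round(2),e1.round(4),e2.round(3))
    for az in (-.614,-.3,0.):
      x2=np.array([az,np.sqrt(1-az*az),0])
      for dd in (.15,.3):
       for tw in (0,2.2,-2.2):
        r2,t2=tool(x2,dd,tw); g=np.array([.58,.058,.2])+x2*.078
        q2,e1,e2=ik(g+t2*.0188,r2,qq); print('pour',az,dd,tw,q2.round(2),e1.round(4),e2.round(3),'wr',fk.wr.round(2))
E
```

```text
delta 0.5
0.25 [-1.1   0.95 -0.6   1.4   1.03  1.96 -1.23] 0.0 0.0 wrist [0.2  0.73 0.31] elbow [0.26 0.36 0.61]
0.1 [-0.94  0.97 -0.57  1.6   1.12  1.78 -1.29] 0.0 0.0 wrist [0.29 0.62 0.24] elbow [0.31 0.32 0.61]
0 [-0.84  1.   -0.53  1.69  1.21  1.66 -1.33] 0.0 0.0 wrist [0.34 0.56 0.19] elbow [0.35 0.3  0.59]
lift [-0.82  0.72 -0.59  1.62  1.11  1.83 -1.05] 0.0 0.0
pour -0.614 0.15 0 [-0.67  0.78 -0.42  2.06  1.38  1.78 -1.37] 0.0 0.0 wr [0.35 0.35 0.24]
pour -0.614 0.15 2.2 [-1.63  1.3   1.26  1.98  0.46  0.58 -2.74] 0.0 0.001 wr [0.35 0.35 0.24]
pour -0.614 0.15 -2.2 [-0.61  0.79 -0.51  2.07  1.39  1.84  0.82] 0.0 0.0 wr [0.35 0.35 0.24]
pour -0.614 0.3 0 [-0.61  0.7  -0.48  2.06  1.34  1.67 -1.28] 0.0 0.0 wr [0.36 0.35 0.29]
pour -0.614 0.3 2.2 [-1.59  1.12  1.18  1.98  0.53  0.61 -2.74] 0.0 0.001 wr [0.36 0.35 0.29]
pour -0.614 0.3 -2.2 [-0.54  0.72 -0.58  2.06  1.36  1.74  0.91] 0.0 0.0 wr [0.36 0.35 0.29]
pour -0.3 0.15 0 [-0.65  0.86 -0.35  1.75  1.17  1.9  -1.26] 0.0 0.0 wr [0.47 0.42 0.24]
pour -0.3 0.15 2.2 [-1.43  1.21  1.09  1.69  0.42  1.1  -2.74] 0.0 0.0 wr [0.47 0.
[... 4212 characters left out ...]
.2 [-1.39  1.08  1.01  1.7   0.43  1.09 -2.74] 0.0 0.0 wr [0.47 0.41 0.29]
pour -0.3 0.3 -2.2 [-0.43  0.86 -0.69  1.76  1.21  2.    0.91] 0.0 0.0 wr [0.47 0.41 0.29]
pour 0.0 0.15 0 [-0.65  0.94 -0.22  1.5   0.99  2.   -1.17] 0.0 0.0 wr [0.58 0.43 0.24]
pour 0.0 0.15 2.2 [-1.24  1.21  0.99  1.45  0.38  1.46 -2.74] 0.0 0.0 wr [0.58 0.43 0.24]
pour 0.0 0.15 -2.2 [-0.65  0.94 -0.22  1.5   0.99  2.    1.03] 0.0 0.0 wr [0.58 0.43 0.24]
pour 0.0 0.3 0 [-0.55  0.89 -0.38  1.51  0.99  1.98 -1.2 ] 0.0 0.0 wr [0.58 0.42 0.29]
pour 0.0 0.3 2.2 [-1.21  1.11  0.94  1.46  0.34  1.43 -2.74] 0.0 0.0 wr [0.58 0.42 0.29]
pour 0.0 0.3 -2.2 [-0.52  0.9  -0.43  1.51  1.01  2.    0.98] 0.0 0.0 wr [0.58 0.42 0.29]
```

Emit:
{"name": "carry_out", "arguments": {
  "increments": [0,29,-40,-0.0575,-0.0447,0,0,29,-40,-0.0575,-0.0447,0,0,29,-40,-0.0575,-0.0447,0,0,29,-40,-0.0575,-0.0447,0,0,29,-40,-0.0575,-0.0447,0,0,30,-41,-0.0575,-0.0447,0,0,0,0,0,0,0]
}}

```text
clock: 3.52
position: [0.4144, 0.4566, 0.1536]
ee_rot: [1.017, 2.078, -0.476]
force: [-0.5, -0.7, 0.8]
width: 0.996
gripper_force: 0.0
```

Run:
```python
from h import *; from scipy.spatial.transform import Rotation as R
o=log(); i,c=grab('wrist'); np.save('w1.npy',i)
M=R.from_rotvec(o['ee_rot']).as_matrix(); print(o['joints'].round(2),o['position'].round(4),M.round(3).tolist())
for n,p in {'rim':(.5493,.286,.05),'G':(.501,.3475,.044),'gin':(.517,.327,.044),'gend':(.476,.381,.044)}.items(): print(n,np.round(proj(c,'wrist',p),1))
cv2.imwrite('pics/d.png',cv2.resize(i[...,::-1],(800,600)))
```

```text
[-0.92  0.89 -0.69  1.45  0.99  1.82 -1.15] [0.4144 0.4566 0.1536] [[-0.394, 0.79, 0.47], [0.507, 0.613, -0.606], [-0.767, -0.0, -0.642]]
rim [265.5 205.1]
G [265.4 176.3]
gin [265.3 185.6]
gend [266.3 158.3]
```

View pics/d.png

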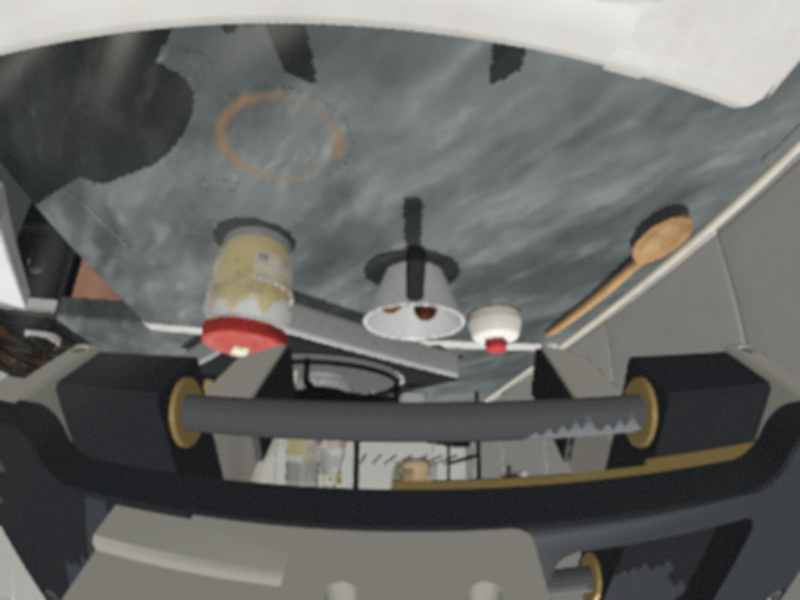

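The wrist view shows the cup mouth at (414,320), exactly where predicted, with its grip straight above it between the open fingers. The jar, lid at (240,335), is clear to the left, so I'm advancing.

Emit:
{"name": "carry_out", "arguments": {
  "increments": [16,-20,-19,0,0,0,16,-20,-19,0,0,0,16,-20,-19,0,0,0,16,-20,-19,0,0,0,16,-20,-19,0,0,0,15,-19,-18,0,0,0,0,0,0,0,0,0,0,0,0,0,0,0]
}}

```text
clock: 4.58
position: [0.5118, 0.3379, 0.0488]
ee_rot: [1.029, 2.076, -0.463]
force: [0.8, -0.1, 0.0]
width: 1.003
gripper_force: 0.0
```

Emit:
{"name": "carry_out", "arguments": {
  "increments": [-1,-1,-9,0,0,0,-1,-1,-8,0,0,0,0,0,0,0,0,0,0,0,0,0,0,0]
}}

```text
clock: 5.08
position: [0.5096, 0.3354, 0.0306]
ee_rot: [1.027, 2.076, -0.465]
force: [-0.1, -0.2, 0.2]
width: 1.0
gripper_force: 0.0
```

Emit:
{"name": "carry_out", "arguments": {
  "increments": [0,0,0,0,0,0,0,0,0,0,0,0,0,0,0,0,0,0,0,0,0,0,0,0,0,0,0,0,0,0,0,0,0,0,0,0],
  "grip": 1,
  "newtons": 50
}}

```text
clock: 5.82
position: [0.5097, 0.3352, 0.0307]
ee_rot: [1.027, 2.075, -0.465]
force: [0.2, 0.8, 0.2]
width: 0.399
gripper_force: 0.0
```

Run:
```python
from h import *; from scipy.spatial.transform import Rotation as R
o=log(); i,c=grab('wrist'); np.save('w2.npy',i)
M=R.from_rotvec(o['ee_rot']).as_matrix(); print(o['joints'].round(2),o['position'].round(4),M.round(3).tolist(),o['width']*92,o['gripper_force'],o['force'])
cv2.imwrite('pics/e.png',cv2.resize(i[...,::-1],(640,480)))
```

```text
[-0.72  0.97 -0.62  1.69  1.16  1.56 -1.25] [0.5097 0.3352 0.0307] [[-0.388, 0.792, 0.471], [0.516, 0.61, -0.602], [-0.764, 0.01, -0.645]] 36.745932017702806 0.0 [0.17389099 0.78991258 0.19411748]
```

View pics/e.png

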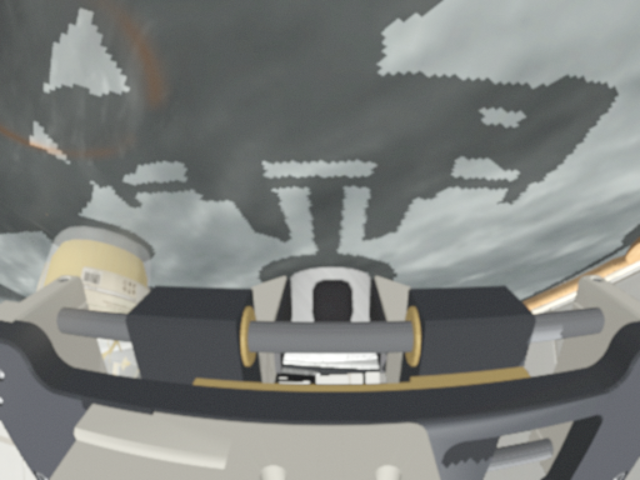

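The fingers are still closing, with the black grip centred between them at (335,298).

Emit:
{"name": "carry_out", "arguments": {
  "increments": [0,0,0,0,0,0,0,0,0,0,0,0,0,0,0,0,0,0,0,0,0,0,0,0]
}}

```text
clock: 6.38
position: [0.5098, 0.3353, 0.0308]
ee_rot: [1.027, 2.075, -0.465]
force: [1.0, 0.8, -0.9]
width: 0.151
gripper_force: 50.0
```

Run:
```python
from h import *; from kin import *
o=readout.observe(); q=o['joints']; M0=R.from_rotvec(o['ee_rot']); T0=o['position']
xh=np.array([-.614,.789,0])
print(o['width']*92,o['gripper_force'])
# rim & cup axes in tool frame
rim=np.array([.501,.3475,.05])-.078*xh; rt=M0.inv().apply(rim-T0); zt=M0.inv().apply([0,0,1]); ht=M0.inv().apply(xh)
Z=R.from_euler
x0,_=fk(q); off=T0-x0
for d,yaw in ((.3,-.19),(.15,-.19),(.3,-.3)):
  t0=M0.apply([0,0,1]); ax=np.cross(t0,[0,0,1]); ax/=np.linalg.norm(ax)
  Rp=R.from_rotvec([0,0,yaw])*R.from_rotvec(ax*(.70-d))*M0
  for tw in (0,-1.2,-2,-2.4,-2.8):
    t=Rp.apply([0,0,1]); Rr=R.from_rotvec(t*tw)*Rp
    tilt=np.degrees(np.arccos(Rr.apply(zt)[2])); h=Rr.apply(ht)
    T=np.array([.58,.058,.2])-Rr.apply(rt)
    qq,e1,e2=ik(T-off,Rr,q)
    print(d,yaw,tw,'tilt',round(tilt),'h',h.round(2),'z',Rr.apply(zt).round(2),'TCP',T.round(3),qq.round(2),round(e1,3),round(e2,3))
```

```text
13.895951419096683 49.99414265155792
0.3 -0.19 0 tilt 23 h [-0.42  0.82 -0.39] z [-0.18  0.35  0.92] TCP [0.557 0.103 0.158] [-0.6   0.82 -0.42  1.91  1.25  1.71 -1.33] 0.0 0.0
0.3 -0.19 -1.2 tilt 63 h [-0.9   0.44  0.  ] z [0.39 0.8  0.46] TCP [0.516 0.07  0.192] [-0.51  0.75 -0.56  2.03  1.24  1.77 -0.17] 0.0 0.0
0.3 -0.19 -2 tilt 96 h [-0.82  0.31  0.48] z [ 0.29  0.95 -0.11] TCP [0.523 0.059 0.233] [-0.44  0.68 -0.63  2.02  1.25  1.82  0.71] 0.0 0.0
0.3 -0.19 -2.4 tilt 110 h [-0.66  0.32  0.68] z [ 0.1   0.93 -0.35] TCP [0.537 0.061 0.25 ] [-0.41  0.67 -0.66  1.99  1.27  1.83  1.16] 0.0 0.0
0.3 -0.19 -2.8 tilt 120 h [-0.45  0.39  0.81] z [-0.15  0.85 -0.5 ] TCP [0.555 0.066 0.26 ] [-0.39  0.67 -0.67  1.95  1.29  1.85  1.61] 0.0 0.0
0.15 -0.19 0 tilt 32 h [-0.39  0.76 -0.52] z [-0.24  0.46  0.85] TCP [0.56  0.097 0.151] [-0.66  0.91 -0.35  1.91  1.29  1.79 -1.4 ] 0.0 0.0
0.15 -0.19 -1.2 tilt 68 h [-0.89  0.43 -0.12] z [0.36 0.86 0.37] TCP [0.517 0.068 0.186] [-0.58  0.84 -0.49  2.03  1.26  1.86 -0.25] 0.0 0.0
0.15 -0.19 -2 tilt 103 h [-0.85  0.37  0.38] z [ 0.3   0.93 -0.22] TCP [
[... 364 characters left out ...]
 -0.3 0 tilt 23 h [-0.33  0.86 -0.39] z [-0.14  0.36  0.92] TCP [0.562 0.105 0.158] [-0.59  0.85 -0.41  1.82  1.19  1.75 -1.31] 0.0 0.0
0.3 -0.3 -1.2 tilt 63 h [-0.85  0.53  0.  ] z [0.48 0.75 0.46] TCP [0.517 0.077 0.192] [-0.49  0.78 -0.58  1.94  1.18  1.84 -0.16] 0.0 0.0
0.3 -0.3 -2 tilt 96 h [-0.78  0.4   0.48] z [ 0.4   0.91 -0.11] TCP [0.523 0.066 0.233] [-0.41  0.73 -0.67  1.93  1.2   1.9   0.7 ] 0.0 0.0
0.3 -0.3 -2.4 tilt 110 h [-0.62  0.39  0.68] z [ 0.2   0.92 -0.35] TCP [0.538 0.065 0.25 ] [-0.37  0.72 -0.7   1.91  1.22  1.93  1.15] 0.0 0.0
0.3 -0.3 -2.8 tilt 120 h [-0.4   0.44  0.81] z [-0.06  0.87 -0.5 ] TCP [0.556 0.069 0.26 ] [-0.35  0.72 -0.72  1.87  1.25  1.95  1.59] 0.0 0.0
```

Emit:
{"name": "carry_out", "arguments": {
  "increments": [0,0,30,0,0,0,0,0,45,-0.0947,-0.0737,0,0,0,45,-0.0947,-0.0737,0,0,0,45,-0.0947,-0.0737,0,0,0,20,-0.0947,-0.0737,0,6,-30,-1,0,0,-0.024,6,-30,-1,0,0,-0.024,6,-30,-1,0,0,-0.024,6,-30,-1,0,0,-0.024,6,-30,-1,0,0,-0.024,6,-30,-1,0,0,-0.024,6,-30,-1,0,0,-0.024,6,-30,-1,0,0,-0.024,0,0,0,0,0,0,0,0,0,0,0,0]
}}

```text
clock: 8.25
position: [0.5577, 0.0958, 0.2073]
ee_rot: [0.981, 1.582, -0.769]
force: [-0.0, 0.5, -2.3]
width: 0.147
gripper_force: 50.0
```

Run:
```python
from h import *; from kin import *
o=log(); q=o['joints']; M0=R.from_rotvec(o['ee_rot']); T0=o['position']
print(q.round(2),T0.round(4),M0.as_matrix().round(3).tolist(),o['gripper_force'],o['force'])
Mg=R.from_rotvec([1.027,2.075,-.465]); xh=np.array([-.614,.789,0])
rt=Mg.inv().apply(np.array([.501,.3475,.05])-.078*xh-[.5098,.3353,.0308]); zt=Mg.inv().apply([0,0,1])
t=M0.apply([0,0,1]); x0,_=fk(q); off=T0-x0
for tw in (0,-.8,-1.2,-1.6,-2,-2.4,-2.8,-3.1):
    Rr=R.from_rotvec(t*tw)*M0; T=np.array([.58,.05,.195])-Rr.apply(rt); qq,e1,e2=ik(T-off,Rr,q)
    print(tw,'tilt',np.degrees(np.arccos(Rr.apply(zt)[2])).round(),Rr.apply(zt).round(2),T.round(3),qq.round(2),round(e1,3),round(e2,3))
i,c=grab('side'); cv2.imwrite('pics/f.png',i[60:384,:,::-1])
```

```text
[-0.64  0.8  -0.39  1.9   1.19  1.79 -1.26] [0.5577 0.0958 0.2073] [[-0.09, 0.892, 0.444], [0.201, 0.453, -0.869], [-0.975, 0.011, -0.22]] 49.99561429023743 [-0.01669748  0.48257377 -2.32726273]
0 tilt 27.0 [-0.21  0.41  0.89] [0.558 0.092 0.149] [-0.65  0.89 -0.38  1.96  1.26  1.73 -1.44] 0.0 0.0
-0.8 tilt 49.0 [0.26 0.71 0.66] [0.525 0.07  0.166] [-0.6   0.85 -0.47  2.04  1.24  1.78 -0.69] 0.0 0.0
-1.2 tilt 66.0 [0.38 0.83 0.41] [0.516 0.061 0.184] [-0.57  0.82 -0.51  2.07  1.23  1.8  -0.28] 0.0 0.0
-1.6 tilt 83.0 [0.39 0.91 0.12] [0.515 0.056 0.205] [-0.54  0.78 -0.55  2.08  1.23  1.83  0.15] 0.0 0.0
-2 tilt 100.0 [ 0.3   0.94 -0.17] [0.522 0.054 0.226] [-0.5   0.75 -0.58  2.07  1.24  1.85  0.59] 0.0 0.0
-2.4 tilt 114.0 [ 0.12  0.91 -0.41] [0.535 0.056 0.243] [-0.47  0.73 -0.61  2.05  1.26  1.87  1.05] 0.0 0.0
-2.8 tilt 124.0 [-0.13  0.82 -0.56] [0.553 0.063 0.254] [-0.45  0.72 -0.62  2.01  1.29  1.89  1.49] 0.0 0.0
-3.1 tilt 127.0 [-0.34  0.72 -0.6 ] [0.568 0.069 0.257] [-0.45  0.73 -0.62  1.97  1.3   1.89  1.82] 0.0 0.0
```

View pics/f.png

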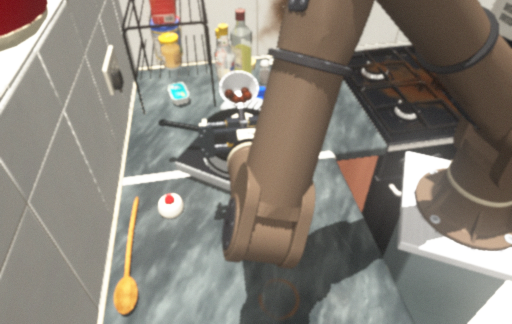

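The cup is held level over the skillet with the nuts inside, at (238,85). Now I'll twist the tool to pour.

Emit:
{"name": "carry_out", "arguments": {
  "increments": [-5.2,-4.4,-2.9,-0.0666,0.1304,0.033,-5.2,-4.4,-2.9,-0.0666,0.1304,0.033,-5.2,-4.4,-2.9,-0.0666,0.1304,0.033,-5.2,-4.4,-2.9,-0.0666,0.1304,0.033,-5.2,-4.4,-2.9,-0.0666,0.1304,0.033,-5.2,-4.4,-2.9,-0.0666,0.1304,0.033,-5.2,-4.4,-2.9,-0.0666,0.1304,0.033,-5.2,-4.4,-2.9,-0.0666,0.1304,0.033,1,-1.2,7,-0.0591,0.1156,0.0293,1,-1.2,7,-0.0591,0.1156,0.0293,1,-1.2,7,-0.0591,0.1156,0.0293,1,-1.2,7,-0.0591,0.1156,0.0293,1,-1.2,7,-0.0591,0.1156,0.0293,1,-1.2,7,-0.0591,0.1156,0.0293,5.2,1.5,4.7,-0.0591,0.1156,0.0293,5.2,1.5,4.7,-0.0591,0.1156,0.0293,5.2,1.5,4.7,-0.0591,0.1156,0.0293,5.2,1.5,4.7,-0.0591,0.1156,0.0293,5.2,1.5,4.7,-0.0591,0.1156,0.0293,5.2,1.5,4.7,-0.0591,0.1156,0.0293]
}}

```text
clock: 10.8
position: [0.5534, 0.0631, 0.2548]
ee_rot: [1.614, -1.425, 1.602]
force: [-0.0, -0.8, -1.6]
width: 0.146
gripper_force: 50.0
```

Emit:
{"name": "carry_out", "arguments": {
  "increments": [5,2,1,-0.0444,0.0869,0.022,5,2,1,-0.0444,0.0869,0.022,5,2,1,-0.0444,0.0869,0.022,0,0,0,0,0,0,0,0,0,0,0,0]
}}

```text
clock: 11.42
position: [0.5681, 0.0683, 0.2576]
ee_rot: [1.73, -1.126, 1.431]
force: [0.2, 0.9, -1.8]
width: 0.146
gripper_force: 50.0
```

Run:
```python
from h import *; from kin import *
o=log(); q=o['joints']; print(q.round(2),o['position'].round(4),R.from_rotvec(o['ee_rot']).as_matrix().round(3).tolist(),o['gripper_force'],o['force'])
i,c=grab('scene'); k,_=grab('wrist'); cv2.imwrite('pics/g.png',np.hstack([cv2.resize(i[120:300,100:340,::-1],(480,360),interpolation=cv2.INTER_CUBIC),cv2.resize(k[...,::-1],(320,240)).repeat(1,0)[:240] if 0 else cv2.copyMakeBorder(cv2.resize(k[...,::-1],(320,240)),0,120,0,0,cv2.BORDER_CONSTANT)]))
```

```text
[-0.42  0.77 -0.64  1.91  1.29  1.94  1.89] [0.5681 0.0683 0.2576] [[0.05, -0.894, 0.445], [-0.222, -0.445, -0.868], [0.974, -0.056, -0.221]] 49.99652802944183 [ 0.17231303  0.92458832 -1.79138268]
```

View pics/g.png

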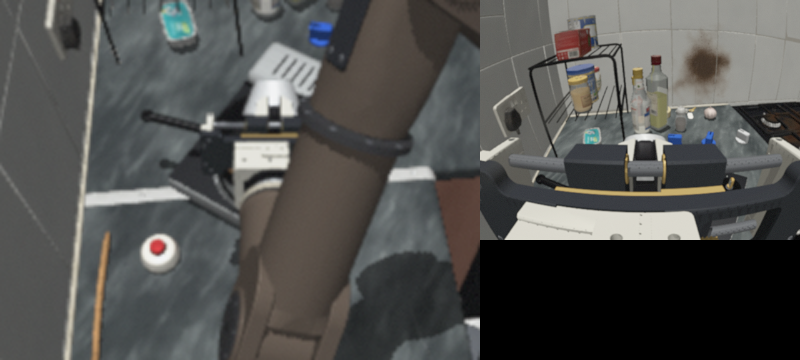

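Emit:
{"name": "carry_out", "arguments": {
  "increments": [0,0,12,0.069,-0.1345,-0.0343,0,0,12,0.069,-0.1345,-0.0343,0,0,12,0.069,-0.1345,-0.0343,0,0,12,0.069,-0.1345,-0.0343,-3.6,16.7,-6,0.069,-0.1345,-0.0343,-3.6,16.7,-6,0.069,-0.1345,-0.0343,-3.6,16.7,-6,0.069,-0.1345,-0.0343,-3.6,16.7,-6,0.069,-0.1345,-0.0343,-3.6,16.7,-6,0.069,-0.1345,-0.0343,-3.6,16.7,-6,0.069,-0.1345,-0.0343,-3.6,16.7,-6,0.069,-0.1345,-0.0343,-3.6,16.7,-6,0.069,-0.1345,-0.0343,-3.6,16.7,-6,0.069,-0.1345,-0.0343,-3.6,16.7,-6,0.069,-0.1345,-0.0343,-3.6,16.7,-6,0.069,-0.1345,-0.0343,-3.6,16.7,-6,0.069,-0.1345,-0.0343,-3.6,16.7,-6,0.069,-0.1345,-0.0343,-3.6,16.7,-6,0.069,-0.1345,-0.0343,-3.6,16.7,-6,0.069,-0.1345,-0.0343,-3.6,16.7,-6,0.069,-0.1345,-0.0343]
}}

```text
clock: 14.02
position: [0.5103, 0.3356, 0.2094]
ee_rot: [0.986, 1.579, -0.761]
force: [-0.2, 0.1, -2.3]
width: 0.15
gripper_force: 50.0
```

Emit:
{"name": "carry_out", "arguments": {
  "increments": [0,0,0,0,0,0.048,0,0,0,0,0,0.048,0,0,0,0,0,0.048,0,0,0,0,0,0.048,0,0,-20,0.0947,0.0737,0,0,0,-20,0.0947,0.0737,0,0,0,-20,0.0947,0.0737,0,0,0,-20,0.0947,0.0737,0,0,0,0,0,0,0]
}}

```text
clock: 15.15
position: [0.5118, 0.3332, 0.1306]
ee_rot: [1.033, 2.074, -0.46]
force: [-0.2, 0.3, -1.7]
width: 0.148
gripper_force: 50.0
```

Run:
```python
from h import *; from kin import *
o=log(); q=o['joints']; M=R.from_rotvec(o['ee_rot']); print(q.round(2),o['position'].round(4),o['force'].round(2))
Mg=R.from_rotvec([1.027,2.075,-.465]); print('rot still needed (world)',(Mg*M.inv()).as_rotvec().round(3),'shift to (509.8,335.3,30.8)',((np.array([.5098,.3353,.0308])-o['position'])*1000).round(1))
i,c=grab('scene'); k,_=grab('side'); cv2.imwrite('pics/h.png',np.hstack([cv2.resize(i[110:290,120:320,::-1],(400,360),interpolation=cv2.INTER_CUBIC),cv2.resize(k[110:290,120:320,::-1],(400,360),interpolation=cv2.INTER_CUBIC)]))
```

```text
[-0.82  0.77 -0.45  1.68  1.    1.51 -1.07] [0.5118 0.3332 0.1306] [-0.15  0.28 -1.69]
rot still needed (world) [-0.005  0.002  0.003] shift to (509.8,335.3,30.8) [ -2.    2.1 -99.8]
```

View pics/h.png

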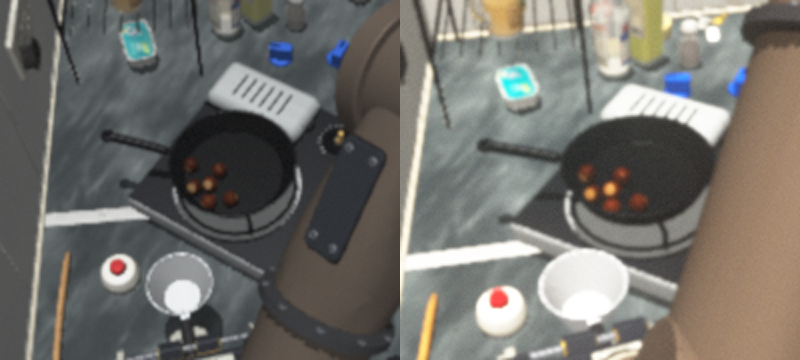

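Both views show six nuts in the skillet, in the scene half at (190,164), (218,170), (192,187), (208,184), (208,201) and (230,198). The cup is empty, so I'm setting it down.

Emit:
{"name": "carry_out", "arguments": {
  "increments": [-0.5,0.5,-25,-0.001,0,0.001,-0.5,0.5,-25,-0.001,0,0.001,-0.5,0.5,-23,-0.001,0,0.001,-0.5,0.6,-15,-0.002,0.002,0,0,0,-6,0,0,0,0,0,-3,0,0,0,0,0,0,0,0,0,0,0,0,0,0,0]
}}

```text
clock: 16.25
position: [0.509, 0.3373, 0.0334]
ee_rot: [1.024, 2.077, -0.463]
force: [1.1, 0.1, -1.6]
width: 0.147
gripper_force: 50.0
```

Emit:
{"name": "carry_out", "arguments": {
  "increments": [0,0,-1.5,0,0,0,0,0,-1,0,0,0,0,0,0,0,0,0,0,0,0,0,0,0]
}}

```text
clock: 16.75
position: [0.5089, 0.3374, 0.0307]
ee_rot: [1.023, 2.077, -0.464]
force: [-0.3, 1.9, 4.7]
width: 0.15
gripper_force: 50.0
```

Emit:
{"name": "carry_out", "arguments": {
  "increments": [0,0,0,0,0,0,0,0,0,0,0,0,0,0,0,0,0,0,0,0,0,0,0,0,0,0,0,0,0,0,0,0,0,0,0,0],
  "grip": 0
}}

```text
clock: 17.5
position: [0.5088, 0.3371, 0.0302]
ee_rot: [1.023, 2.078, -0.464]
force: [0.4, -0.8, -1.2]
width: 0.753
gripper_force: 0.0
```

Emit:
{"name": "carry_out", "arguments": {
  "increments": [-9,12,13,0,0,0,-14,18,19,0,0,0,-14,18,19,0,0,0,-10,15,40,0,0,0,0,0,50,0,0,0,0,0,50,0.0575,0.0447,0,0,-40,50,0.115,0.0894,0,0,-40,10,0.115,0.0894,0,0,-40,0,0.115,0.0894,0,0,-40,0,0.115,0.0894,0,0,-40,0,0.115,0.0894,-0.1,0,-45,0,0.058,0.045,-0.15,0,-45,0,0,0,-0.15,0,-45,0,0,0,-0.15,0,-45,0,0,0,-0.15]
}}

```text
clock: 19.38
position: [0.4614, 0.0209, 0.2812]
ee_rot: [-2.265, -2.159, 0.011]
force: [-0.8, -0.5, 0.1]
width: 1.002
gripper_force: 0.0
```

Run:
```python
from h import *; from kin import *
o=log(); q=o['joints']; M=R.from_rotvec(o['ee_rot']); print(q.round(2),o['position'].round(4),o['force'].round(2),M.as_matrix().round(3).tolist())
i,c=grab('scene'); cv2.imwrite('pics/i.png',cv2.resize(i[100:340,100:400,::-1],(600,480),interpolation=cv2.INTER_CUBIC)); np.save('s2.npy',i)
```

```text
[ 0.26  0.17 -0.47  1.83  0.08  1.18 -0.29] [0.4614 0.0209 0.2812] [-0.81 -0.55  0.14] [[0.048, 0.999, -0.014], [0.999, -0.048, 0.004], [0.004, -0.014, -1.0]]
```

View pics/i.png

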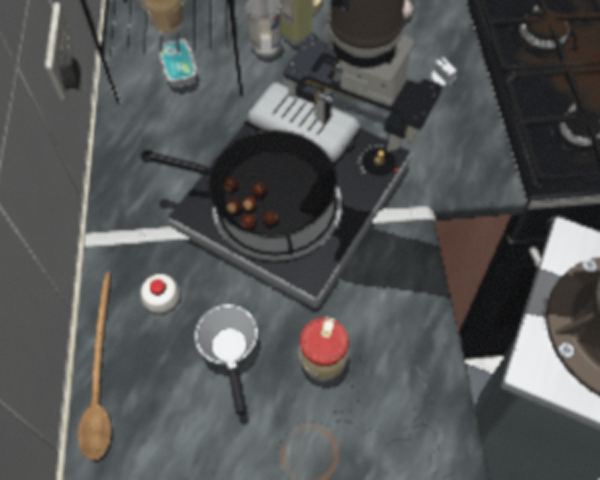

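The cup stands upright and free at (228,335), with six nuts in the skillet. Next I'll put the wrist camera right above the spindle.

Emit:
{"name": "carry_out", "arguments": {
  "increments": [0,-49,0,0,0,0,0,-49,0,0,0,0,0,-49,0,0,0,0,0,-49,0,0,0,0,0,0,-40,0,0,0,0,0,-40,0,0,0,0,0,-40,0,0,0,0,0,0,0,0,0,0,0,0,0,0,0]
}}

```text
clock: 20.55
position: [0.4629, -0.1744, 0.1618]
ee_rot: [-2.261, -2.164, 0.011]
force: [0.2, 0.0, 0.5]
width: 1.002
gripper_force: 0.0
```

Run:
```python
from h import *; from kin import *
o=log(); print(o['joints'].round(2),o['position'].round(4))
i,c=grab('wrist'); np.save('w_sp.npy',i); np.save('w_sp_pose.npy',c['pose']); print(np.round(c['pose'],3).tolist(),c['cx'],c['cy'])
print('sp exp',proj(c,'wrist',(.459,-.1,.078)),'knob exp',proj(c,'wrist',(.431,-.37,.03)))
hsv=cv2.cvtColor(i,cv2.COLOR_RGB2HSV)
m=cv2.inRange(hsv,(12,90,70),(35,255,255)); n,l,s,ce=cv2.connectedComponentsWithStats(m)
for k in range(1,n):
    if s[k,4]>15: print('brass',s[k],ce[k].round(1),onz(c,'wrist',*ce[k],.078).round(4))
m=cv2.inRange(hsv,(0,0,170),(180,45,255)); n,l,s,ce=cv2.connectedComponentsWithStats(m)
for k in range(1,n):
    if s[k,4]>30: print('white',s[k],ce[k].round(1),onz(c,'wrist',*ce[k],.034).round(4))
```

```text
[ 0.51  0.33 -0.32  1.94  0.13  0.91  0.08] [ 0.4629 -0.1744  0.1618]
[[0.999, 0.038, 0.025, 0.468], [-0.044, 0.961, 0.274, -0.099], [-0.013, -0.275, 0.961, 0.32], [0.0, 0.0, 0.0, 1.0]] 264.0381378075986 189.992850962453
sp exp (np.float64(256.996477916111), np.float64(108.29380807330101)) knob exp (np.float64(247.5621019844677), np.float64(330.6048509361282))
brass [252 105  11  14 105] [256.7 112. ] [ 0.4586 -0.103   0.078 ]
brass [261 106   5   9  31] [263.3 109.5] [ 0.464  -0.1013  0.078 ]
brass [108 242  20  44 454] [115.6 263.6] [ 0.3042 -0.2419  0.078 ]
brass [401 242  21  44 452] [412.6 263.1] [ 0.6097 -0.2522  0.078 ]
brass [ 252  283  230   30 1305] [380.4 301.1] [ 0.5798 -0.296   0.078 ]
brass [373 355  13  29 187] [379.9 369.3] [ 0.6011 -0.4157  0.078 ]
white [   0    0   33  108 1890] [20.3 40.3] [0.1655 0.0248 0.034 ]
white [  43    0   77   37 1320] [83.7 12.3] [0.2708 0.0303 0.034 ]
white [ 285    0  165   64 1253] [360.1  43.5] [ 0.5607 -0.0364  0.034 ]
white [ 154   38   68   62 1631] [189.6  70.8] [ 0.3939 -0.0585  0.034 ]
white [  336    67   163   115 13146] [415.8 125.6] [ 0.6211 -0.1179  0.034 ]
white [   0  129  116  115 5204] [ 42.  182.9] [ 0.1843 -0.1609  0.034 ]
```

Run:
```python
import numpy as np,cv2
i=np.load('w_sp.npy'); h=cv2.cvtColor(i,cv2.COLOR_RGB2HSV)
for ch in (2,1):
  print('VS'[ch==1]); 
  print('     '+' '.join('%3d'%u for u in range(247,273)))
  for v in range(99,124): print(v,' '.join('%3d'%x for x in h[v,247:273,ch]))
```

```text
V
     247 248 249 250 251 252 253 254 255 256 257 258 259 260 261 262 263 264 265 266 267 268 269 270 271 272
99  85  78  84  82  83  82  84  83  86  86  85  85  85  86  86  87  88  89  88  88  88  91  87  89  89  92
100  81  78  82  82  83  85  86  83  86  85  83  88  83  87  86  87  86  90  89  89  91  86  89  89  90  88
101  83  85  85  82  84  85  82  84  82  89  85  87  90  92  92  90  88  88  87  87  90  87  89  90  90  92
102  81  81  80  86  84  83  85  84  84  96 103 106 109 112 113 109  97  91  87  85  85  89  89  90  90  89
103  82  82  83  84  83  82  81  79  86 103 113 118 119 127 132 133 126 112  95  78  78  86  89  86  87  90
104  83  79  82  83  84  85  82  69  73  96 111 127 136 146 160 157 143 133 115  92  80  85  88  90  88  87
105  83  82  82  84  83  82  84  81  99 130 158 170 172 187 202 201 181 154 133 115  98  86  89  88  88  89
106  81  79  85  86  79  76  93 113 142 174 195 197 182 196 223 230 218 192 161 134 116  95  90  85  88  91
107  82  83  83  81  79  80 107 141 171 197 215 209 179 183 219 236 237 223 194 157 129 108  92  88  89  90
108  84  84  81  8
[... 3819 characters left out ...]
 122 125 123  79  38   4  14  23  31  53  39  60  26
118  53  71  55  54  85   9  14  19  57  88 112 110 112 104  86  67  40  12  10  30  24  35  43  43  44   0
119  73  68  28  46  16  60  36  21  17  43  47  61  48  42  17  12   9   0  13  19  21  43  77  64  15  60
120  45 153 102  48  64  64  51  43  35  34   0  17  10  11  11  23  51   0  41 128  64  61  49  57  77 105
121  89  12  64  48  44  15  38 153  26  27  11  15  16  34  44  21  51  45  26  85  73  43  38  85  36  36
122  54  36  32  38  85  93  81  85  58  36  13  15  51  54  16  10  32  73  60  12 128  11  64 135 120  24
123  57  15  36  43  30  34  23  71  70  30  13 128  21  55  40 115  61  18  35 136  27  46  71 128  57  22
```

Emit:
{"name": "carry_out", "arguments": {
  "increments": [40,0,0,0,0,0,40,0,0,0,0,0,0,0,0,0,0,0,0,0,0,0,0,0]
}}

```text
clock: 21.1
position: [0.5416, -0.1749, 0.161]
ee_rot: [-2.262, -2.162, 0.012]
force: [-0.4, 0.4, 0.4]
width: 1.001
gripper_force: 0.0
```

Run:
```python
from h import *
i,c=grab('wrist'); np.save('w_sp2.npy',i); u,v=map(int,proj(c,'wrist',(.4585,-.102,.07))); print(u,v)
j=np.load('w_sp.npy'); np.save('w_sp2_pose.npy',c['pose'])
f=lambda I,u,v:cv2.resize(I[v-20:v+20,u-20:u+20,::-1],(400,400),interpolation=cv2.INTER_CUBIC)
cv2.imwrite('pics/j.png',np.hstack([f(j,258,111),f(i,u,v)]))
```

```text
166 116
```

View pics/j.png

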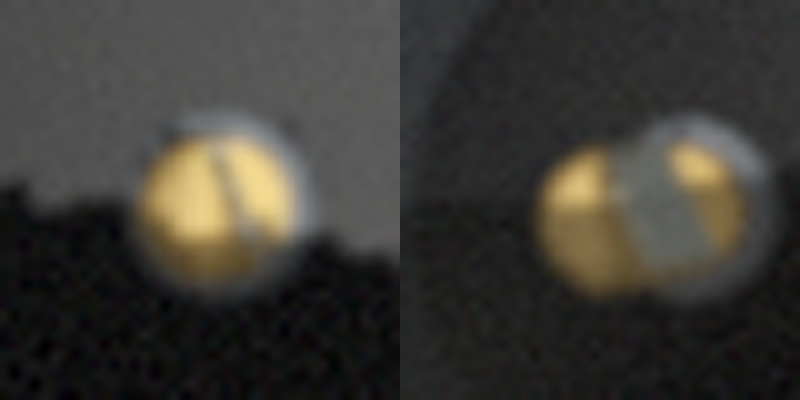

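The left panel shows the D-shaped top with its chord running from (213,150) to (250,238). The right panel shows the grey flat facing right and slightly up, with a brass shoulder below it, so the flat faces world +x turned about 20° towards +y. Next, the wrist camera goes above the knob.

Emit:
{"name": "carry_out", "arguments": {
  "increments": [-20,-20,15,0,0,0,-18,-50,10,0,0,0,-18,-50,0,0,0,0,-18,-50,0,0,0,0,-18,-50,-15,0,0,0,-18,-50,-15,0,0,0,0,0,0,0,0,0,0,0,0,0,0,0]
}}

```text
clock: 22.15
position: [0.4314, -0.4443, 0.1555]
ee_rot: [-2.262, -2.161, 0.012]
force: [1.1, 0.8, -0.3]
width: 0.999
gripper_force: 0.0
```

Run:
```python
from h import *
o=log(); print(o['joints'].round(2),o['position'].round(4))
c0=vision.calibration('wrist')
def ang(pose,pts,z):
    c=dict(c0,pose=np.load(pose)); a,b=[onz(c,'wrist',u,v,z) for u,v in pts]; d=b-a
    return a.round(4),b.round(4),'normal deg',np.degrees(np.arctan2(d[0],-d[1])).round(1)  # normal = d rotated +90
print(ang('w_sp_pose.npy',[(259.3,106),(263,114.8)],.078))
print(ang('w_sp2_pose.npy',[(166.8,111),(170,122.2)],.078)); print(ang('w_sp2_pose.npy',[(172.3,111),(176.5,120.5)],.06))
i,c=grab('wrist'); np.save('w_kn.npy',i); np.save('w_kn_pose.npy',c['pose'])
e=proj(c,'wrist',(.431,-.37,.03)); print('exp',e)
h=cv2.cvtColor(i,cv2.COLOR_RGB2HSV); u,v=map(int,e)
m=cv2.inRange(h,(0,0,150),(180,45,255)); n,l,s,ce=cv2.connectedComponentsWithStats(m)
for k in range(1,n):
    if s[k,4]>40 and np.hypot(*(ce[k]-e))<90: print('white',s[k],ce[k].round(1),onz(c,'wrist',*ce[k],.034).round(4))
V=h[...,2]; print('     '+' '.join('%3d'%x for x in range(u-36,u+37,2)))
for y in range(v-36,v+37,2): print(y,' '.join('%3d'%x for x in V[y,u-36:u+37:2]))
```

```text
[ 0.87  0.51 -0.23  1.65  0.14  1.02  0.55] [ 0.4314 -0.4443  0.1555]
(array([ 0.4609, -0.0982,  0.078 ]), array([ 0.4636, -0.1055,  0.078 ]), 'normal deg', np.float64(20.0))
(array([ 0.4622, -0.097 ,  0.078 ]), array([ 0.4643, -0.1067,  0.078 ]), 'normal deg', np.float64(12.1))
(array([ 0.4612, -0.0973,  0.06  ]), array([ 0.4645, -0.1063,  0.06  ]), 'normal deg', np.float64(20.3))
exp (np.float64(262.42189208511024), np.float64(108.12270909034869))
white [279 153  17  31 357] [287.9 169.2] [ 0.4529 -0.4293  0.034 ]
     226 228 230 232 234 236 238 240 242 244 246 248 250 252 254 256 258 260 262 264 266 268 270 272 274 276 278 280 282 284 286 288 290 292 294 296 298
72 143 144 144 147 148 150 154 158 160 165 169 167 167 172 183 191 197 195 187 189 189 191 186 185 193 200 203 204 202 194 191 188 182 179 171 167 176
74 141 141 141 145 147 153 156 158 162 166 168 168 166 172 182 188 197 190 186 186 189 190 186 187 196 203 207 207 204 196 191 188 181 177 171 168 177
76 141 141 149 144 146 151 154 157 163 165 168 167 168 175 182 189 197 188 181 183 188 192 185 185 197 204 209 211 209 202 
[... 4484 characters left out ...]
 200 207 205 203 206 210 209 206 200 182 173 176 139 103 104 110 144 189 199 195 169 126 111
138  87  90  90  84  78  82  81  83  82  83  83  83  85 116 152 179 189 196 203 204 198 191 172 134 109 110 102 103 107 108 112 145 186 195 152 112 114
140  86  87  92  84  80  82  79  85  83  82  85  85  86  88  84  88 104 126 139 137 121 108  95  98 105 105 102 102 102 106 112 116 142 152 132 118 117
142  87  89  91  87  82  83  79  82  85  86  85  88  86  86  86  82  79  82  84  88  90  93  94 101 105 101 104 104 102 105 111 115 113 114 117 117 116
144  85  90  94  86  82  82  80  80  80  83  85  85  87  83  85  81  82  83  85  92  90  94  96 102 106 101 103 100 101 101 107 110 112 114 118 118 122
```

Emit:
{"name": "carry_out", "arguments": {
  "increments": [-5.4,8.7,0,-0.004,-0.014,0,-5.4,8.7,0,0,0,-0.172,-5.4,8.7,0,0,0,-0.172,-5.4,8.7,0,0,0,-0.172,-5.4,8.7,0,0,0,-0.172,-5.4,8.7,0,0,0,-0.172,-5.4,8.7,0,0,0,-0.172,-5.4,8.7,0,0,0,-0.172,-5.4,8.7,0,0,0,-0.172,-5.4,8.7,0,0,0,-0.172,-5.4,8.7,0,0,0,-0.172,-5.4,8.7,0,0,0,-0.172,0,0,0,0,0,-0.172,0,0,0,0,0,0,0,0,0,0,0,0]
}}

```text
clock: 24.08
position: [0.3676, -0.3398, 0.1554]
ee_rot: [-3.03, 0.827, -0.001]
force: [0.6, -0.5, 0.5]
width: 0.999
gripper_force: 0.0
```

Run:
```python
from h import *; from kin import *
c0=vision.calibration('wrist'); ck=dict(c0,pose=np.load('w_kn_pose.npy')); csp=dict(c0,pose=np.load('w_sp_pose.npy'))
print('knob1',onz(ck,'wrist',262.6,116.6,.006).round(4),'spindle1',onz(csp,'wrist',258.8,111.3,.077).round(4))
a,b=[onz(ck,'wrist',*p,.034) for p in ((247,112),(258,118))]; d=b-a; print('bar ang',np.degrees(np.arctan2(d[1],d[0])))
a,b=[onz(ck,'wrist',*p,.034) for p in ((246,120),(270,134))]; d=b-a; print('bar ang',np.degrees(np.arctan2(d[1],d[0])))
o=log(); M=R.from_rotvec(o['ee_rot']).as_matrix(); print(o['joints'].round(2),o['position'].round(4),M.round(3).tolist())
i,c=grab('wrist'); np.save('w_kn2.npy',i); np.save('w_kn2_pose.npy',c['pose'])
e=proj(c,'wrist',(.431,-.378,.006)); print('exp',e)
V=cv2.cvtColor(i,cv2.COLOR_RGB2HSV)[...,2]; u,v=map(int,e)
print('     '+' '.join('%3d'%x for x in range(u-32,u+33,2)))
for y in range(v-32,v+33,2): print(y,' '.join('%3d'%x for x in V[y,u-32:u+33:2]))
```

```text
knob1 [ 0.4303 -0.3788  0.006 ] spindle1 [ 0.4603 -0.1025  0.077 ]
bar ang -31.769607370078244
bar ang -33.21135487101633
[ 0.47  0.31  0.22  1.98 -0.09  0.86 -1.37] [ 0.3676 -0.3398  0.1554] [[0.861, -0.508, 0.001], [-0.508, -0.861, 0.001], [0.001, -0.001, -1.0]]
exp (np.float64(265.1104309747988), np.float64(106.65803399206489))
     233 235 237 239 241 243 245 247 249 251 253 255 257 259 261 263 265 267 269 271 273 275 277 279 281 283 285 287 289 291 293 295 297
74 182 180 180 179 179 180 178 177 179 182 178 175 172 173 177 181 182 186 191 192 191 188 183 178 169 166 166 168 167 171 169 168 167
76 180 178 176 176 180 179 177 181 185 187 185 178 174 177 178 180 187 191 193 193 187 184 177 170 167 167 165 169 166 167 167 167 167
78 175 174 176 175 178 179 182 186 186 182 181 176 175 179 180 184 188 189 188 185 183 177 172 167 167 164 166 167 168 166 166 167 166
80 173 170 173 174 179 181 178 176 174 173 172 174 175 181 187 190 189 185 178 179 177 174 170 168 167 166 167 169 166 166 167 166 164
82 172 172 172 174 176 173 173 173 171 171 174 176 178 187 188 188 181 174 169 166 169 166
[... 3144 characters left out ...]
 137 138 143 150 156
130 191 185 175 170 168 164 159 156 154 151 152 150 155 171 176 178 194 193 201 208 200 161 130 130 135 139 137 136 140 147 157 162 161
132 182 178 171 167 164 162 156 154 153 151 152 151 149 144 142 142 147 145 139 132 128 129 132 134 135 138 138 143 148 155 162 158 150
134 176 173 171 167 161 156 155 156 154 152 150 149 148 149 146 147 145 144 139 134 132 132 134 136 135 137 139 146 149 153 151 145 142
136 168 166 164 161 158 157 158 158 153 148 150 150 149 145 145 143 142 139 136 133 133 135 133 134 135 138 143 145 143 140 139 137 137
138 160 158 160 158 156 156 160 158 155 150 148 148 145 143 141 142 140 136 136 136 136 134 134 133 136 135 136 135 135 135 136 140 140
```

The knob's pointer line lies at pixel column 267, rows 86 to 104, straight along tool x, and the skirt centre is at (266.8,106.4). That gives the knob at about (0.430,-0.3795), so I'm going down to grasp it.

Emit:
{"name": "carry_out", "arguments": {
  "increments": [20.9,-13.3,-25,0,0,0,20.9,-13.3,-25,0,0,0,20.9,-13.2,-25,0,0,0,0,0,-30,0,0,0,0,0,-25,0,0,0,0,0,0,0,0,0,0,0,0,0,0,0]
}}

```text
clock: 25.0
position: [0.4301, -0.3807, 0.0259]
ee_rot: [-3.028, 0.834, -0.002]
force: [-0.7, -0.5, -0.2]
width: 1.006
gripper_force: 0.0
```

Emit:
{"name": "carry_out", "arguments": {
  "increments": [0,1,-8,0,0,0,0,0,-8,0,0,0,0,0,0,0,0,0]
}}

```text
clock: 25.38
position: [0.4293, -0.3789, 0.0085]
ee_rot: [-3.027, 0.835, 0.001]
force: [0.4, 0.3, 1.4]
width: 1.001
gripper_force: 0.0
```

Emit:
{"name": "carry_out", "arguments": {
  "increments": [0,0,0,0,0,0,0,0,0,0,0,0,0,0,0,0,0,0,0,0,0,0,0,0,0,0,0,0,0,0,0,0,0,0,0,0,0,0,0,0,0,0,0,0,0,0,0,0,0,0,0,0,0,0],
  "grip": 1,
  "newtons": 20
}}

```text
clock: 26.5
position: [0.4296, -0.3793, 0.009]
ee_rot: [-3.028, 0.835, -0.0]
force: [0.1, 0.5, -0.6]
width: 0.219
gripper_force: 20.0
```

Emit:
{"name": "carry_out", "arguments": {
  "increments": [0,0,50,0,0,0,0,0,50,0,0,0,0,0,51,0,0,0,-6.6,41.8,0,0,0,0.147,-6.6,41.8,0,0,0,0.147,-6.6,41.8,0,0,0,0.147,-6.6,41.8,0,0,0,0.147,-6.6,41.8,0,0,0,0.147,-6.6,41.8,0,0,0,0.146,0,0,0,0,0,0,0,0,0,0,0,0,0,0,0,0,0,0],
  "newtons": 40
}}

```text
clock: 28.0
position: [0.3902, -0.1296, 0.1601]
ee_rot: [-3.096, -0.532, 0.0]
force: [-0.1, 0.0, 0.4]
width: 0.213
gripper_force: 40.0
```

Run:
```python
from h import *; from kin import *
o=log(); M=R.from_rotvec(o['ee_rot']).as_matrix(); print(o['joints'].round(2),o['position'].round(4),M.round(3).tolist(),'xt',np.degrees(np.arctan2(M[1,0],M[0,0])),o['width']*92)
i,c=grab('wrist'); np.save('w_sp3.npy',i); np.save('w_sp3_pose.npy',c['pose'])
e=proj(c,'wrist',(.4603,-.1025,.077)); print('exp',e,proj(c,'wrist',(.4603,-.1025,.05)))
H=cv2.cvtColor(i,cv2.COLOR_RGB2HSV); u,v=map(int,e)
for ch in (2,1):
  print('     '+' '.join('%3d'%x for x in range(u-14,u+15)))
  for y in range(v-15,v+15): print(y,' '.join('%3d'%x for x in H[y,u-14:u+15,ch]))
```

```text
[ 0.24  0.17 -0.06  2.15  0.01  0.82 -1.05] [ 0.3902 -0.1296  0.1601] [[0.943, 0.334, -0.0], [0.334, -0.943, 0.001], [-0.0, -0.001, -1.0]] xt 19.485002703087282 19.611647339539754
exp (np.float64(262.1249251874245), np.float64(105.93105896569998)) (np.float64(262.3451331517573), np.float64(105.94228297093751))
     248 249 250 251 252 253 254 255 256 257 258 259 260 261 262 263 264 265 266 267 268 269 270 271 272 273 274 275 276
90 104 104 101 105 105 104 105 106 107 108 107 107 108 109 106 109 107 110 110 110 109 110 110 109 110 109 107 112 110
91 104 100 105 104 104 101 106 105 106 103 107 107 107 107 107 107 109 108 107 109 108 109 109 111 110 110 111 109 112
92  99 104 105 102 106 104 105 107 104 106 105 106 107 110 107 106 109 109 108 108 110 110 107 109 108 108 110 111 110
93 100 103 103 104 104 104 105 104 106 104 108 107 107 107 107 109 108 107 110 107 108 108 107 109 109 109 110 109 108
94 102 101 104 106 103 105 105 103 104 106 107 106 108 106 107 108 104 107 110 107 109 109 109 110 109 112 112 109 112
95 102 103 103 103 105 104 105 105 106 106 106 105 106 106 105 104 105 1
[... 5933 characters left out ...]
   0   5   3   3   5   7  12  10   9   0  12   4   0   6   8  10   7   2   5   3   2   2   3   5   5
115   5   5   3   5   3   0   3   3   3   3   5   9   9  14  12   9   7  11   7   7   0   0   3   2   3   3   2   3   0
116   5   5   3   3   3   3   3   3   5   3   3   3   2   5   5   5   5   3   3   3   0   3   3   5   2   5   5   5   5
117   3   3   3   5   3   3   3   3   0   5   3   3   3   3   3   5   0   3   2   3   3   3   0   2   3   3   2   2   3
118   5   3   3   3   3   5   5   3   5   5   0   5   3   3   0   0   0   2   5   5   5   0   3   5   3   3   5   7   3
119   3   3   0   0   3   3   8   3   0   0   3   3   3   3   0   5   3   3   0   3   3   5   3   3   5   3   3   3   5
```

Emit:
{"name": "carry_out", "arguments": {
  "increments": [26,9,0,0,0,0,26,9,0,0,0,0,0,0,0,0,0,0,0,0,0,0,0,0]
}}

```text
clock: 28.55
position: [0.4413, -0.1112, 0.1597]
ee_rot: [-3.095, -0.534, 0.002]
force: [-0.4, 0.5, -1.3]
width: 0.216
gripper_force: 40.0
```

Run:
```python
from h import *; from kin import *
o=log(); M=R.from_rotvec(o['ee_rot']).as_matrix(); print(o['position'].round(4),'xt',np.degrees(np.arctan2(M[1,0],M[0,0])))
i,c=grab('wrist'); np.save('w_sp4.npy',i); np.save('w_sp4_pose.npy',c['pose'])
e=proj(c,'wrist',(.4603,-.1025,.077)); print('exp',e,proj(c,'wrist',(.4603,-.1025,.05)))
H=cv2.cvtColor(i,cv2.COLOR_RGB2HSV); u,v=map(int,e)
for ch in (1,2):
  print('     '+' '.join('%3d'%x for x in range(u-12,u+13)))
  for y in range(v-18,v+13): print(y,' '.join('%3d'%x for x in H[y,u-12:u+13,ch]))
```

```text
[ 0.4413 -0.1112  0.1597] xt 19.56554306800871
exp (np.float64(262.6651413862133), np.float64(171.7238855254008)) (np.float64(262.84357262935515), np.float64(165.25149254344072))
     250 251 252 253 254 255 256 257 258 259 260 261 262 263 264 265 266 267 268 269 270 271 272 273 274
153   4   7   4   0   4   4  15   4   7   4   7   7   0   7   3   4   0   7   3   4   4   4   7   3  10
154   4   8   8   8   4   4   4  10   7   4   4   0   0   7   4   7   4   7   7   0   7  10   7   4   7
155   8   8   8   0   8   7   4   4   8   0   0   4   7   4   8   8  15   4   7   7   7   7   7   0   7
156   4   4   4   4   0   4   4   4  11   4   4   3   7  10   7   0   3   4   0  10  11   4  10   7   0
157   8   8   4   4   4   7   4   4   4  10   8  15  14  14  14  17  18   3   7   4   0   7   4   4   3
158   4   4   8   8   4  12   0  10  11  17  19  16  12  15  10  14  16  13  10   6   4   4   4   4   4
159   4   4   8   4   0   4   6  15  15  12   4   8  14  19  14   4   9  12  13  13   6   7   7   4   8
160   4   4   4   0   4  10  12  12   8  13  50  73  80  83  76  61  38   6  11  19  13 
[... 5036 characters left out ...]
  22  32  58  75  93 102 102 108 102  95  86  68  42  23  17   9  20   8  16
178  12  17  18  13  14  24   6  14  28  47  63  71  73  80  74  67  56  42  22  12   7  15  16  16   8
179  19  19  17  12   8  10  16  13  16  26  31  37  43  45  43  37  34  18  16  22  13  16  15  16  15
180  12  19  17  12  15  14  18  20  12  10  17  16  15  16   8  20  12  11  14  11  21  16  15  18  15
181  16  15  12   4  20  11  11  12  15  25  15  11  15  15  15   5  12   8  27   9  18  13  16  16  16
182  18  10  22  22  15  16  12  16  16  16  12  16  17  12  18  22  19  17  17  16   9   9  18  18  15
183   7  19  17  19  12  18  14  16  13  16   5  17  16  16  13  19  19  12   8  20  12  13  18  19  16
```

Emit:
{"name": "carry_out", "arguments": {
  "increments": [9,4,-20,0,0,0,9.2,4.2,-30,0,0,0,0,0,-15,0,0,0,0,0,0,0,0,0,0,0,0,0,0,0]
}}

```text
clock: 29.22
position: [0.4602, -0.1028, 0.0957]
ee_rot: [-3.095, -0.534, -0.0]
force: [-0.2, 0.4, 0.4]
width: 0.216
gripper_force: 40.0
```

Emit:
{"name": "carry_out", "arguments": {
  "increments": [-0.7,-0.2,-5,0,0,0,0,0,-4,0,0,0,0,0,-2,0,0,0,0,0,-2,0,0,0,0,0,0,0,0,0]
}}

```text
clock: 29.85
position: [0.4596, -0.1026, 0.0819]
ee_rot: [-3.095, -0.535, 0.0]
force: [0.9, -0.4, -1.6]
width: 0.215
gripper_force: 40.0
```

Emit:
{"name": "carry_out", "arguments": {
  "increments": [0,0,-2,0,0,0,0,0,-2,0,0,0,0,0,-2,0,0,0,0,0,0,0,0,0]
}}

```text
clock: 30.35
position: [0.4596, -0.1026, 0.0759]
ee_rot: [-3.095, -0.535, 0.0]
force: [-0.4, -0.8, -0.9]
width: 0.214
gripper_force: 40.0
```

Emit:
{"name": "carry_out", "arguments": {
  "increments": [0,0,-2.5,0,0,0,0,0,-2.5,0,0,0,0,0,-2.5,0,0,0,0,0,-2,0,0,0,0,0,0,0,0,0]
}}

```text
clock: 30.98
position: [0.4597, -0.1026, 0.0666]
ee_rot: [-3.095, -0.535, 0.0]
force: [0.3, -2.2, 3.0]
width: 0.219
gripper_force: 40.0
```

Contact comes at the expected height, so I'm pressing on to the stop.

Emit:
{"name": "carry_out", "arguments": {
  "increments": [0,0,-2,0,0,0,0,0,-2,0,0,0,0,0,-2,0,0,0,0,0,0,0,0,0,0,0,0,0,0,0]
}}

```text
clock: 31.6
position: [0.4597, -0.1026, 0.0608]
ee_rot: [-3.095, -0.535, -0.0]
force: [-0.3, -2.9, 7.5]
width: 0.215
gripper_force: 40.0
```

Emit:
{"name": "carry_out", "arguments": {
  "increments": [0,0,-1,0,0,0,0,0,0,0,0,0,0,0,0,0,0,0]
}}

```text
clock: 31.98
position: [0.4598, -0.1026, 0.0604]
ee_rot: [-3.095, -0.535, -0.001]
force: [-4.0, -2.6, 18.1]
width: 0.214
gripper_force: 40.0
```

At the stop: 18 N, and the underside is at 51.4 mm against the 52 mm expected. The width is unchanged, so I'm handing in.

```bash
python3 -c "
from cell import readout,arm
o=readout.observe(); print(o['position'],o['force'],o['gripper_force'])
print(arm.sign_off())"
```

```text
[ 0.45983142 -0.10261935  0.06042245] [-4.01999794 -2.55550967 18.12562981] 40.0036130148916
the job is handed in; nothing more can be done
None
```

I handed the job in at about 32 s (no verdict came back): all six chestnuts were in the skillet, the empty cup was upright on the worktop, and the knob was on the spindle, still gripped and pressed to the stop at about 18 N.

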